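# Clear the lemon and slide the hand guard over the slicer's blade

### The arm

A 6-joint arm with a two-finger parallel gripper is mounted at the origin on a cart in front of the work surface, level with it; the furniture and walls round the work are solid. World frame = base frame: x ahead of the robot, y to its left, z up, the work surface at z = 0. Lengths are in m, angles in rad, forces in N, time in s.
With the tool pointing down it reaches from about 0.375 to 0.9 m from the base axis. Payload 3.1 kg.
Tool frame: the origin (TCP) lies at the centre of the arm's flange, where the gripper is bolted on; the fingertips stand 182 mm ahead of it and the grasp point (between the pads) lies 164 mm ahead of it; z points along the fingers, y is the line along which they close (so a half turn about z gives the same grasp; the last joint's range is limited). The gripper opens to 87 mm and grips with 3 to 60 N. Pads are 19 mm wide; open, the fingers measure 117 mm over their backs; the gripper's body (75 mm by 190 mm) begins 51 mm behind the grasp point.
Start: joints at [0.982, 0.527, 1.433, -0, 1.181, -0.178], TCP at [0.25, 0.573, 0.405] pointing down, gripper open.
Joint ranges: [-3.08, 3.08], [-0.75, 2.2], [0.22, 2.44], [-1.43, 4.57], [0, 2.65], [-2.85, 2.85]. Speed limits (rad/s): [2.79, 2.79, 3.14, 3.14, 3.14, 3.14].

### API

Orientations are given as a unit quaternion [x, y, z, w].
In Python, from rig import * gives the robot as it stands.
- The arm moves only by the tool move_arm, never from a script. Its argument "commands" is a list that holds one entry, the list of rows, each a list of 6 numbers: the shift along the tool's x, y, z in units of 40 mm (1.0 is 40 mm), then the turn, a rotation vector about the tool's x, y, z in rad. A call has 1 to 12 rows; each row is the pose to reach, as a shift and turn from the pose commanded when the call began, along the tool's axes at that moment; what a row does not reach only later rows make up. A row lasts 1/8 s, in which the tool goes at most 62.5 mm and 10.7 degrees, less where a joint would pass 70% of its speed; a pose out of reach is approached as far as the arm can. A call with a gripper value outside its range is refused whole. "claw" is the closure, from -1 (fully open) to 1 (shut), so that 0 is half open, set as the call begins (left out, the last holds). The fingers move at their own pace and stop on an object; "squeeze" is the grip in N (left out, the last holds). Time passes only in rows, so rows that repeat a pose let the fingers close. It gives the time, the measured TCP pose, the force, the opening and the grip force at its end, in the units of the state.
- get_obs(): the state, without advancing time (a new reading comes with each control period).
- camera(name): name is "scene" or "top"; returns a dict with "pixels" (400x640x3 uint8, blue, green, red), "range_z" (400x640 float32, m along the optical axis (not along the pixel's ray), 0 where there is no reading), "camera_matrix" (3x3 intrinsics, pixels), "D" ([k1, k2, p1, p2, k3] as OpenCV has them; the pictures are not rectified), "extrinsics" (4x4, takes a point from world to camera coordinates). Camera axes: x right, y up, looking along -z (the intrinsics and any distortion apply to the point x, -y, -z); pixel columns grow to the right and rows downward; lengths in m; the calibration is good to about 2 mm. A picture is of the moment at which its call begins.
- hand_in(): hands the job in; it is judged then, once.
The state is a dict: "time": time; "q": joint angles; "joint_velocities": joint speeds; "joint_torque": joint torques, N m; "position": TCP position; "tool_rot": TCP orientation; "ft_force": force on the tool from outside, world axes, zero at the start; "moment": the same for the moment, N m; "grip_width": finger opening in m; "grip_force": force on a finger pad.
Only numpy, scipy, OpenCV 4.12 (cv2) and the standard library are available. Lean on these libraries where they do the work, as an engineer would, in place of code of your own. Each camera call takes 0.05 s, during which the arm holds its last target. There are 200 camera calls.

### The job

Make the kitchen slicer safe: take the lemon off its runway and put it on the empty plate beside the slicer's handle. Then fit the hand guard onto the slicer's two side rails from their open end and slide it all the way home against the head, so that it covers the blade, and let go. Leave the other things on the worktop where they are.

Things in the scene. Friction and masses are not known exactly. Their poses are not given: they have to be found in the camera images.
- slicer: Mandoline slicer, white and steel, level, 0.36 m long, held fast by suction feet. Origin: on the worktop below its middle. +y runs along the runway from the open end (y = -171 mm) to the head, z up. Runway plate 90 mm wide, its top 42 mm above the worktop, between white side frames 48 mm high, outer faces 52 mm from the centre line. The bare diagonal blade is near y = +40, level with the runway.
- mouth (a point): Point midway between the rail tips at the open end: y = -170 mm in the slicer's frame, 36 mm above the worktop; axes as the slicer's. The two rails, outside the side frames, are round steel bars of 6 mm diameter, axes 60 mm from the centre line, 47 mm above the worktop. Over the 28 mm nearest the open end they bend inward, to 53.5 mm at the tips, for an easy entry.
- home (a point): Where the centre of the guard's underside is when it is fully home: y = +42.5 mm in the slicer's frame, 36 mm above the worktop; axes as the slicer's. The head that stops it is a fixed white cross block 142 mm wide, its top 60 mm high, its stopping face at y = +90 mm; it closes that end of the rails. A handle behind it ends at y = +191 mm.
- guard: Hand guard, loose, 0.1 to 0.2 kg, lying right way up on the worktop beyond the open end. Origin: centre of its underside. White plate 139 mm wide (its x), 95 mm long (its y, the way it slides; either way round fits), top 18 mm above the underside, with a black grip in the middle. Along both sides, below the plate, runs a channel open inward that takes a rail; the guard goes on only from the open end.
- guard_grip (a point): Centre of the guard's black upright grip, 37 mm above the guard's underside; axes as the guard's. Grip 56 mm long (x), 22 thick (y), 38 tall. Channels: outer wall 65.5 mm from the centre line, inturned lip in to 57 mm, free height 10 mm (4 to 14 mm above the underside): 2.5 mm of play each side. Resting on the rails the underside is 36 mm above the worktop and can rise 4 mm.
- lemon: The lemon's body; origin at the centre of its underside as it lies at the start, 42 mm above the worktop.
- lemon_mid (a point): Centre of the yellow lemon, 28 mm above its underside. Lemon 78 long (its x) x 55 wide x 56 mm high, about 0.11 kg, lying on the slicer's runway roughly lengthwise between open end and blade.
- plate: Empty round white plate near the front edge, to the left of the slicer's handle (not the one far back in the left corner), 199 mm diameter, rim 23 mm high, flat inner floor 8 mm high and about 130 mm across; loose. Origin: centre of its underside, on the worktop. (A wall cabinet hangs over the back of the worktop, from x of about 0.62 m and z of 0.38 m: swing the arm across well in front of it.)
- glass: Bystander: empty clear drinking glass, 76 dia x 86 high (mm). Origin: centre of its underside.
- pepper_mill: Bystander: turned brown wooden pepper mill, 58 dia x 170 high (mm). Origin: centre of its underside.
- salt: Bystander: small salt shaker with grey top, 44 dia x 90 high (mm). Origin: centre of its underside.
- spice: Bystander: spice jar with yellow cap, 42 dia x 96 high (mm). Origin: centre of its underside.
- fish_tin: Bystander: flat round food tin, 86 dia x 40 high (mm). Origin: centre of its underside.
Mind the look-alikes: they are no part of the job. There is more than one size of the plate; the job needs the larger.

How it is judged:
By the outcome, as a careful person would: the job done as asked, in the order asked, and still so for the second after the job is handed in, with the robot touching nothing.
It also fails if it takes over 70 s, if anything falls off the work surface, if the arm or the gripper's body presses on something with over 40 N, if the wrist force passes 120 N, or if a joint passes its speed limit or range.

## Working session

There is one attempt and no reset: what is moved stays moved. The work goes in short steps, Python scripts to look and compute and a tool call to move; the robot and the scene stay as the last step left them, time stands still between calls to the robot, and variables do not carry over. Pictures are saved under pics/ and viewed, at most 10 in all, crops included, and the job is handed in when it is done.

Besides the shell and the picture viewer there is one more tool, called after ">>>" as name(argument=value, ...) on one line, values as JSON. move_arm: Moves the arm, as the interface text tells. Its arguments: {"type":"object","properties":{"commands":{"type":"array","items":{"type":"array","items":{"type":"array","items":{"type":"number"}}}},"claw":{"type":"number"},"squeeze":{"type":"number"}},"required":["commands"]}

```bash
mkdir -p pics; ls; cat > h.py <<'E'
from rig import *
import numpy as np, cv2
from scipy.spatial.transform import Rotation as R
def cloud(c):
    K=np.array(c["camera_matrix"]);D=np.array(c["D"],float);E=np.array(c["extrinsics"])
    h,w=c["range_z"].shape
    u,v=np.meshgrid(np.arange(w),np.arange(h))
    p=cv2.undistortPoints(np.stack([u,v],-1).reshape(-1,1,2).astype(float),K,D).reshape(h,w,2)
    z=c["range_z"]
    P=np.stack([p[...,0]*z,-p[...,1]*z,-z],-1)
    return (P-E[:3,3])@E[:3,:3]   # R^T (P-t)
E
python3 - <<'E'
from h import *
for n in("scene","top"):
    c=camera(n);cv2.imwrite(f"pics/{n}0.png",c["pixels"]);np.savez(f"{n}0.npz",P=cloud(c),img=c["pixels"],z=c["range_z"])
    E=np.array(c["extrinsics"]);print(n,-E[:3,:3].T@E[:3,3],(c["range_z"]==0).mean())
print(get_obs())
E
```

```text
pics
scene [-0.22117175 -0.76619899  0.7221204 ] 0.0429296875
top [ 0.06594986 -0.12902461  1.50600857] 0.02566796875
{'time': 0.1, 'q': array([ 9.81501185e-01,  5.28393453e-01,  1.43375619e+00, -1.33238864e-05,
        1.18140705e+00, -1.78487327e-01]), 'joint_velocities': array([ 1.95057647e-05, -1.76838609e-04, -2.86960921e-03,  7.64162202e-04,
       -1.11282123e-03,  9.45007011e-04]), 'joint_torque': array([-5.05261505e-04, -4.40985882e+01, -1.77150035e+01,  6.34570839e-02,
        5.33987372e-02, -6.33327954e-05]), 'position': array([0.24939104, 0.57275926, 0.40386242]), 'tool_rot': array([ 2.03960013e-01,  9.78978727e-01, -9.12846951e-04, -3.62083522e-04]), 'ft_force': array([-0.36484199, -0.05490221,  0.63626173]), 'moment': array([ 0.04727194, -0.05722595,  0.05338159]), 'grip_force': 0.0, 'grip_width': 0.08681900189866863}
```

View pics/scene0.png

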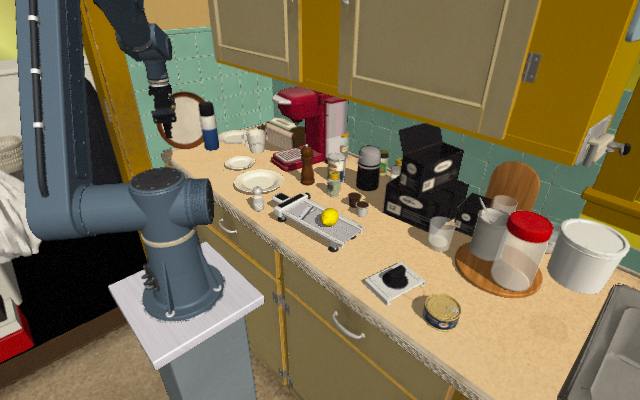

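View pics/top0.png

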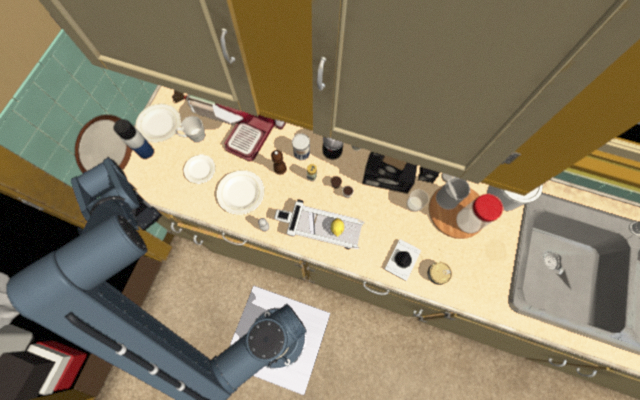

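The top view shows the big plate at (240,192), the slicer from its handle (283,216) to its open end (358,238), the lemon at (338,227), the guard at (402,260) and the tin at (440,272).

```bash
python3 - <<'E'
from h import *
T=np.load("top0.npz");S=np.load("scene0.npz")
P=T["P"]
for n,(u,v) in dict(plate=(240,192),lemon=(338,227),guard=(402,260),handle=(284,216),open=(356,240),tin=(440,272),salt=(264,224),table=(370,270)).items(): print(n,P[v,u].round(3))
im=T["img"];cv2.imwrite("pics/crop_top.png",cv2.resize(im[160:300,200:460],None,fx=3,fy=3,interpolation=cv2.INTER_CUBIC))
cv2.imwrite("pics/crop_scene.png",cv2.resize(S["img"][150:340,220:480],None,fx=3,fy=3,interpolation=cv2.INTER_CUBIC))
def rect(m,name):
    q=m[:,:2].astype(np.float32)*1000;print(name,len(q),cv2.minAreaRect(q),q.mean(0))
for nm,D in(("top",T),("scene",S)):
    A=D["P"].reshape(-1,3);ok=D["z"].ravel()>0;A=A[ok];I=D["img"].reshape(-1,3)[ok].astype(int)
    g0=P[260,402];d=np.linalg.norm(A[:,:2]-g0[:2],axis=1)
    print(nm,"table z",np.median(A[(d<.13)&(d>.1),2]))
    m=(d<.1)&(A[:,2]>.011)&(A[:,2]<.025);rect(A[m],"guard plate")
    m=(d<.1)&(A[:,2]>.04)&(A[:,2]<.07);rect(A[m],"grip")
    l=P[227,338];d=np.linalg.norm(A[:,:2]-l[:2],axis=1)
    yel=(I[:,2]>150)&(I[:,0]<90)&(I[:,1]>120)
    m=(d<.07)&(A[:,2]>.055)&yel;rect(A[m],"lemon")
    m=(d<.07)&(A[:,2]>.044)&yel;rect(A[m],"lemonall");print(A[m,2].max())
    p=P[192,240];d=np.linalg.norm(A[:,:2]-p[:2],axis=1)
    m=(d<.13)&(A[:,2]>.017)&(A[:,2]<.03);print("plate",len(A[m]),cv2.minEnclosingCircle((A[m,:2]*1000).astype(np.float32)))
E
```

```text
plate [0.49  0.356 0.008]
lemon [ 0.457 -0.088  0.094]
guard [ 0.424 -0.363  0.052]
handle [0.44  0.134 0.053]
open [ 0.443 -0.17   0.044]
tin [ 0.431 -0.517  0.036]
salt [0.377 0.192 0.08 ]
table [ 0.356 -0.261 -0.003]
top table z -0.0031616759466885458
guard plate 703 ((436.3034973144531, -369.2685546875), (95.19451141357422, 139.8174285888672), 79.76226806640625) [ 434.2844  -369.08124]
grip 83 ((435.5709228515625, -369.20318603515625), (22.29560089111328, 53.91357421875), 83.89518737792969) [ 435.03558 -368.31894]
lemon 58 ((460.1156921386719, -82.73477172851562), (61.63761901855469, 31.70016860961914), 18.530092239379883) [458.84335 -77.55137]
lemonall 58 ((460.1156921386719, -82.73477172851562), (61.63761901855469, 31.70016860961914), 18.530092239379883) [458.84335 -77.55137]
0.09918481243874255
plate 653 ((486.8206787109375, 352.3601379394531), 100.91069793701172)
scene table z -0.09588202037141388
guard plate 1028 ((437.8126525878906, -371.61529541015625), (97.49604797363281, 142.01959228515625), 80.3371810913086) [ 424.50198 -376.5115 ]
grip 171 ((435.1083679199219, -372.8768310546875), (23.334444046020508, 55.78120803833008), 79.73204040527344) [ 432.324   -374.59033]
lemon 224 ((455.9051208496094, -93.02842712402344), (57.410865783691406, 42.26168441772461), 9.454813957214355) [452.4327  -96.79235]
lemonall 225 ((455.9051208496094, -93.02842712402344), (57.410865783691406, 42.26168441772461), 9.454813957214355) [452.44586  -96.832344]
0.09933585930556911
plate 434 ((489.0009460449219, 351.03863525390625), 103.30794525146484)
```

View pics/crop_top.png

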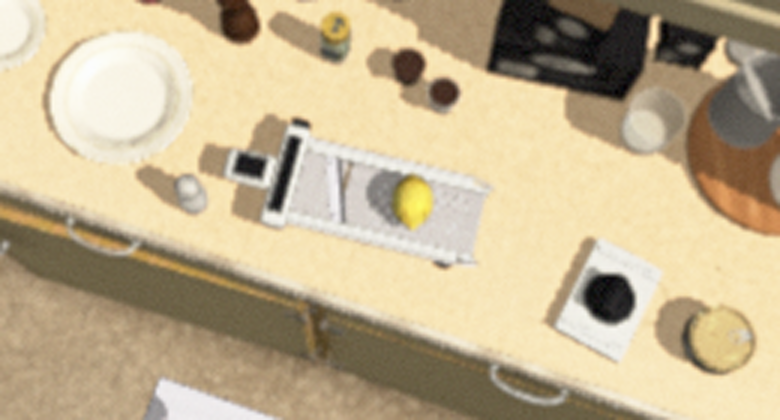

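View pics/crop_scene.png

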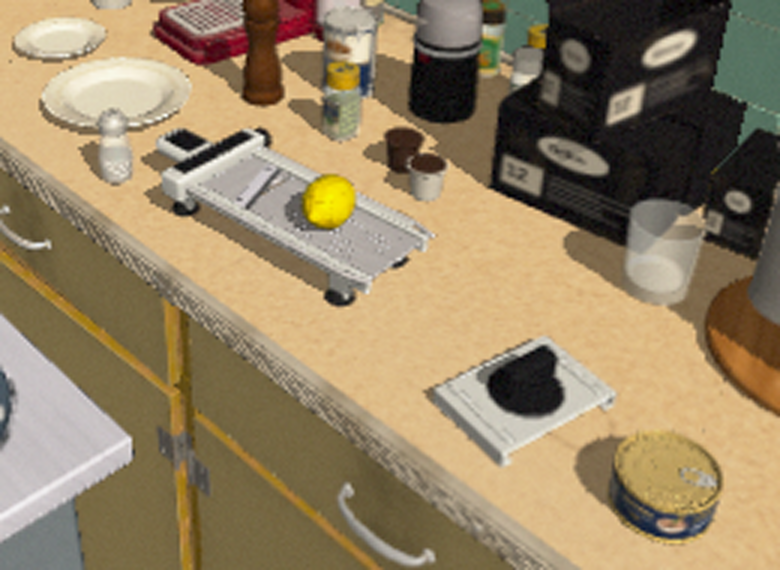

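Both crops show the slicer (handle left, open end right), the lemon with its long axis apparently across the runway, and the guard with its grip along its width, turned about 10° from the slicer. Next I fit the lemon and slicer.

```bash
cat > fit.py <<'E'
from h import *
from scipy.optimize import least_squares
def fits(T,S):
    C=[]
    for D in(T,S):
        ok=D["z"]>0
        C.append((D["P"][ok],D["img"][ok].astype(int)))
    for nm,cs in(("top",C[:1]),("scene",C[1:]),("both",C)):
        A=np.vstack([c[0] for c in cs]);I=np.vstack([c[1] for c in cs])
        yel=(I[:,2]>110)&(I[:,0]<90)&(I[:,1]>90)&(abs(A[:,0]-.46)<.07)&(abs(A[:,1]+.085)<.08)&(A[:,2]>.046)
        L=A[yel]
        for th0 in(0,1.57):
            def f(p):
                d=L-[p[0],p[1],.070];c,s=np.cos(p[2]),np.sin(p[2])
                e=np.c_[d[:,0]*c+d[:,1]*s,-d[:,0]*s+d[:,1]*c,d[:,2]]
                return (np.linalg.norm(e/[.037,.0275,.028],axis=1)-1)*30
            r=least_squares(f,[.457,-.087,th0],loss="soft_l1");print(nm,"lemon",len(L),r.x.round(4),round(r.cost,1))
        m=(A[:,2]>.054)&(A[:,2]<.066)&(abs(A[:,0]-.46)<.12)&(A[:,1]>.03)&(A[:,1]<.16)
        q=(A[m,:2]*1000).astype(np.float32);print(nm,"head",len(q),cv2.minAreaRect(q))
        m=(A[:,2]>.036)&(A[:,2]<.056)&(abs(A[:,0]-.46)<.12)&(A[:,1]>-.22)&(A[:,1]<.05)&~yel&(I.min(1)>60)
        q=A[m,:2]
        # per-bin extremes in x along y
        for s in(0,1):
            pts=[]
            for y in np.arange(-.15,.04,.01):
                b=q[abs(q[:,1]-y)<.005]
                if len(b)>3:pts.append((y,np.percentile(b[:,0],[3,97][s])))
            pts=np.array(pts);k=np.polyfit(pts[:,0],pts[:,1],1);print(nm,"side",s,k.round(4),"x at -.15,.04",np.polyval(k,[-.15,.04]).round(4))
        print("ymin",np.percentile(q[:,1],1))
if __name__=="__main__": fits(np.load("top0.npz"),np.load("scene0.npz"))
E
python3 fit.py
```

```text
top lemon 87 [ 0.4609 -0.0849  0.7157] 102.9
top lemon 87 [ 0.4609 -0.0849  0.7158] 102.9
top head 355 ((450.12127685546875, 80.09010314941406), (127.95443725585938, 141.11402893066406), 52.85950469970703)
top side 0 [-0.0819  0.3937] x at -.15,.04 [0.406  0.3904]
top side 1 [-0.0829  0.5119] x at -.15,.04 [0.5243 0.5086]
ymin -0.17716889403859024
scene lemon 245 [ 0.466  -0.0827  0.3328] 214.3
scene lemon 245 [ 0.466  -0.0827  0.3328] 214.3
scene head 326 ((450.79742431640625, 114.85581970214844), (153.02919006347656, 90.03389739990234), 2.9815001487731934)
scene side 0 [-0.0834  0.3926] x at -.15,.04 [0.4051 0.3893]
scene side 1 [-0.1492  0.4928] x at -.15,.04 [0.5152 0.4868]
ymin -0.1816462745191344
both lemon 332 [ 0.4656 -0.0831  0.2655] 336.6
both lemon 332 [ 0.4656 -0.0831  0.2655] 336.6
both head 681 ((450.49969482421875, 80.12688446044922), (128.72601318359375, 140.75363159179688), 52.099327087402344)
both side 0 [-0.0818  0.3927] x at -.15,.04 [0.4049 0.3894]
both side 1 [-0.0928  0.5117] x at -.15,.04 [0.5256 0.508 ]
ymin -0.17963912809956528
```

>>> move_arm(commands=[[[-1,-1.1,0,0,0,-0.1],[-2,-2.2,0,0,0,-0.2],[-3,-3.3,0,0,0,-0.3],[-4,-4.5,0,0,0,-0.4],[-5,-5.6,0,0,0,-0.5],[-6,-6.8,0,0,0,-0.6],[-7,-8,0,0,0,-0.65],[-8,-9.1,0,0,0,-0.65],[-9,-10.2,0,0,0,-0.65],[-10,-11.4,0,0,0,-0.65],[-11,-12.5,0,0,0,-0.65],[-11.4,-13,0,0,0,-0.65]]], claw=-1)

```text
time: 1.6
position: [0.4609, -0.0891, 0.4047]
tool_rot: [-0.118, 0.993, -0.001, 0.001]
ft_force: [-0.2, 0.3, -0.5]
grip_width: 0.0874
grip_force: 0.0
```

```bash
cat >> h.py <<'E'
def rowto(p,yaw):
    "row from measured pose to world TCP p, tool y axis at angle yaw (deg, mod 180), tool down"
    o=get_obs();r0=R.from_quat(o["tool_rot"]);a=np.radians(yaw)
    best=None
    for a in(np.radians(yaw),np.radians(yaw)+np.pi):
        y=np.array([np.cos(a),np.sin(a),0]);z=np.array([0,0,-1.]);x=np.cross(y,z)
        rv=(r0.inv()*R.from_matrix(np.c_[x,y,z])).as_rotvec()
        if best is None or np.linalg.norm(rv)<np.linalg.norm(best):best=rv
    print("at",o["position"].round(4),"F",o["ft_force"].round(1),"w",round(o["grip_width"],4),"t",round(o["time"],2),"q6",o["q"][5].round(2))
    print("row",(r0.inv().apply(np.array(p)-o["position"])/.04).round(3),best.round(3))
E
python3 - <<'E'
from h import *
from scipy.optimize import minimize
obs=[]
for n in("top","scene"):
    D=np.load(n+"0.npz");c=camera(n);I=D["img"].astype(int);A=D["P"]
    hs=cv2.cvtColor(D["img"],cv2.COLOR_BGR2HSV)
    m=(hs[...,0]>=22)&(hs[...,0]<36)&(hs[...,1]>150)
    u,v=(338,227) if n=="top" else (329,217)
    w=np.zeros_like(m);w[v-22:v+22,u-22:u+22]=1;m&=w
    print(n,m.sum(),cv2.fitEllipse(np.argwhere(m)[:,::-1].astype(np.float32)) )
    obs.append((c,m))
ph,th=np.meshgrid(np.linspace(0,np.pi,25),np.linspace(0,2*np.pi,48))
U=np.stack([np.cos(ph),np.sin(ph)*np.cos(th),np.sin(ph)*np.sin(th)],-1).reshape(-1,3)*[.039,.0275,.028]
def cost(p,show=False):
    s,co=np.sin(p[2]),np.cos(p[2]);W=U@np.array([[co,s,0],[-s,co,0],[0,0,1]])+[p[0],p[1],.070];t=0
    for c,m in obs:
        E=np.array(c["extrinsics"]);q=W@E[:3,:3].T+E[:3,3];q=q*[1,-1,-1]
        uv=cv2.projectPoints(q,np.zeros(3),np.zeros(3),np.array(c["camera_matrix"]),np.array(c["D"],float))[0][:,0]
        k=np.zeros(m.shape,np.uint8);cv2.fillConvexPoly(k,cv2.convexHull((uv*16).round().astype(np.int32)),1,cv2.LINE_8,4)
        t+=(k.astype(bool)^m).sum()
        if show:print((k.astype(bool)^m).sum(),k.sum())
    return t
for a in np.radians(range(0,180,15)):
    r=minimize(cost,[.46,-.085,a],method="Nelder-Mead",options=dict(initial_simplex=[[.46,-.085,a],[.468,-.085,a],[.46,-.077,a],[.46,-.085,a+.15]]))
    print(r.x.round(4),r.fun)
rowto([.461,-.085,.3],104)
E
```

```text
top 117 ((337.2319641113281, 226.49217224121094), (9.433032989501953, 12.923135757446289), 5.272881031036377)
scene 248 ((329.0660095214844, 216.67617797851562), (13.690287590026855, 15.367327690124512), 34.00323486328125)
[ 0.4604 -0.086   0.371 ] 177.0
[ 0.4693 -0.081   0.4376] 173.0
[ 0.4627 -0.0859  0.5895] 163.0
[ 0.4688 -0.0773  0.7484] 159.0
[ 0.4656 -0.0803  0.7947] 161.0
[ 0.4655 -0.0804  1.1359] 177.0
[ 0.465  -0.0803  0.6975] 164.0
[ 0.4663 -0.0779  0.6704] 166.0
[ 0.4662 -0.083   2.0548] 238.0
[ 0.4636 -0.0803  2.4965] 226.0
[ 0.4666 -0.0827  2.6397] 219.0
[ 0.4575 -0.0825  3.3545] 184.0
at [ 0.4609 -0.0886  0.4046] F [ 0.8 -0.2 -0.6] w 0.0873 t 1.7 q6 -2.23
row [-0.021  0.089  2.614] [-0.001  0.001 -0.009]
```

```bash
python3 - <<'E'
from h import *
from scipy.optimize import minimize
print(get_obs()["q"].round(3))
obs=[];big=[]
for n in("top","scene"):
    D=np.load(n+"0.npz");c=camera(n);I=D["img"].astype(float)
    m=(I[...,0]/(I[...,2]+1)<.48)&(I[...,1]>.6*I[...,2])
    u,v=(338,227) if n=="top" else (329,217)
    w=np.zeros_like(m);w[v-22:v+22,u-22:u+22]=1;m&=w
    print(n,m.sum());k=[x[v-22:v+22,u-22:u+22] for x in(D["img"],cv2.cvtColor(m.astype(np.uint8)*255,cv2.COLOR_GRAY2BGR))]
    big.append(cv2.resize(np.hstack(k),None,fx=6,fy=6,interpolation=cv2.INTER_NEAREST))
    obs.append((c,m))
cv2.imwrite("pics/lem.png",np.vstack(big))
ph,th=np.meshgrid(np.linspace(0,np.pi,25),np.linspace(0,2*np.pi,48))
U=np.stack([np.cos(ph),np.sin(ph)*np.cos(th),np.sin(ph)*np.sin(th)],-1).reshape(-1,3)*[.039,.0275,.028]
def cost(p,pr=0):
    s,co=np.sin(p[2]),np.cos(p[2]);W=U@np.array([[co,s,0],[-s,co,0],[0,0,1]])+[p[0],p[1],.070];t=0
    for c,m in obs:
        E=np.array(c["extrinsics"]);q=W@E[:3,:3].T+E[:3,3];q=q*[1,-1,-1]
        uv=cv2.projectPoints(q,np.zeros(3),np.zeros(3),np.array(c["camera_matrix"]),np.array(c["D"],float))[0][:,0]
        k=np.zeros(m.shape,np.uint8);cv2.fillConvexPoly(k,cv2.convexHull((uv*16).round().astype(np.int32)),1,cv2.LINE_8,4)
        t+=(k.astype(bool)^m).sum()
        if pr:print(k.sum(),uv.mean(0),np.argwhere(m).mean(0)[::-1])
    return t
B=[]
for a in np.radians(range(0,180,15)):
    r=minimize(lambda p:cost([p[0],p[1],a]),[.46,-.085],method="Nelder-Mead",options=dict(initial_simplex=[[.46,-.085],[.468,-.085],[.46,-.077]]))
    print(round(np.degrees(a)),r.x.round(4),r.fun);B.append((r.fun,*r.x,a))
cost(min(B)[1:],1)
E
```

```text
[-4.280e-01  3.190e-01  1.811e+00 -1.000e-03  1.010e+00 -2.234e+00]
top 155
scene 258
0 [ 0.4692 -0.0814] 162.0
15 [ 0.4624 -0.081 ] 146.0
30 [ 0.4669 -0.0822] 130.0
45 [ 0.4662 -0.0807] 130.0
60 [ 0.4662 -0.0782] 146.0
75 [ 0.4653 -0.0808] 162.0
90 [ 0.4643 -0.0842] 185.0
105 [ 0.4632 -0.0793] 198.0
120 [ 0.4645 -0.0799] 201.0
135 [ 0.4639 -0.0829] 200.0
150 [ 0.4663 -0.0826] 190.0
165 [ 0.4642 -0.0829] 180.0
236 [336.66660984 225.88947566] [337.17419355 226.65806452]
293 [328.9422102  216.27887539] [329.55426357 216.20930233]
```

View pics/lem.png

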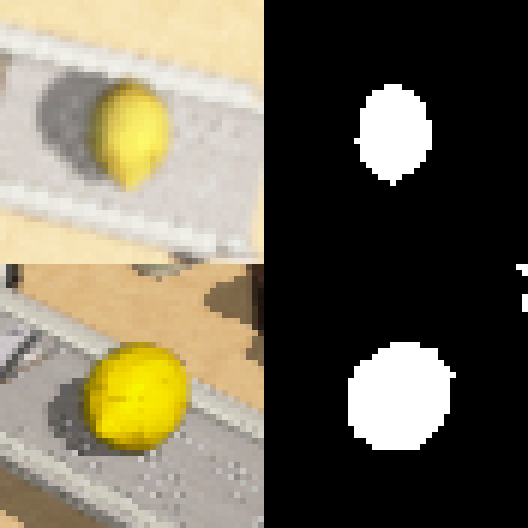

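The lemon's long axis lies about 22° from world x, across the runway. I'll close along y.

>>> move_arm(commands=[[[-0.1,0.12,1,0,0,-0.14],[-0.1,0.12,2,0,0,-0.14],[-0.1,0.12,2.8,0,0,-0.14],[-0.1,0.12,3.4,0,0,-0.14],[-0.1,0.12,3.9,0,0,-0.14],[-0.1,0.12,4.3,0,0,-0.14],[-0.1,0.12,4.3,0,0,-0.14],[-0.1,0.12,4.3,0,0,-0.14]]])

```text
time: 2.8
position: [0.4626, -0.0794, 0.2333]
tool_rot: [-0.189, 0.982, -0.0, 0.0]
ft_force: [0.1, -0.3, 0.4]
grip_width: 0.0868
grip_force: 0.0
```

>>> move_arm(commands=[[[0,0,0,0,0,0],[0,0,0,0,0,0],[0,0,0,0,0,0],[0,0,0,0,0,0],[0,0,0,0,0,0],[0,0,0,0,0,0],[0,0,0,0,0,0],[0,0,0,0,0,0]]], claw=1, squeeze=12)

```text
time: 3.8
position: [0.4628, -0.0804, 0.2329]
tool_rot: [-0.189, 0.982, -0.0, 0.0]
ft_force: [0.2, -2.0, 2.5]
grip_width: 0.0534
grip_force: 12.0
```

```bash
python3 - <<'E'
from h import *
rowto([.464,-.083,.36],112);rowto([.488,.352,.35],112)
E
```

```text
at [ 0.4628 -0.0804  0.2329] F [ 0.2 -2.   2.5] w 0.0534 t 3.8 q6 -2.36
row [-0.004 -0.074 -3.178] [-0.001  0.    -0.005]
at [ 0.4628 -0.0804  0.2329] F [ 0.2 -2.   2.5] w 0.0534 t 3.8 q6 -2.36
row [-4.588  9.806 -2.932] [-0.001  0.    -0.005]
```

>>> move_arm(commands=[[[0,0,-0.4,0,0,0],[0,0,-1.2,0,0,0],[0,0,-2.2,0,0,0],[-0.2,0.5,-3.0,0,0,0],[-0.7,1.5,-3.2,0,0,0],[-1.2,2.6,-3.2,0,0,0],[-1.7,3.7,-3.2,0,0,0],[-2.2,4.8,-3.2,0,0,0],[-2.7,5.9,-3.2,0,0,0],[-3.3,7.0,-3.2,0,0,0],[-3.8,8.1,-3.2,0,0,0],[-4.2,9.0,-3.2,0,0,0]]])

```text
time: 5.3
position: [0.4848, 0.3183, 0.3599]
tool_rot: [-0.189, 0.982, 0.0, -0.001]
ft_force: [0.5, 0.4, -1.1]
grip_width: 0.0538
grip_force: 12.0
```

```bash
python3 - <<'E'
from h import *
rowto([.488,.352,.206],112);print(get_obs()["grip_force"])
c=camera("scene");cv2.imwrite("pics/s1.png",cv2.resize(c["pixels"][80:280,140:400],None,fx=3,fy=3))
E
```

```text
at [0.4848 0.3183 0.3599] F [ 0.5  0.4 -1.1] w 0.0538 t 5.3 q6 -1.56
row [-0.394  0.75   3.847] [ 0.    -0.002 -0.004]
11.986156481016224
```

View pics/s1.png

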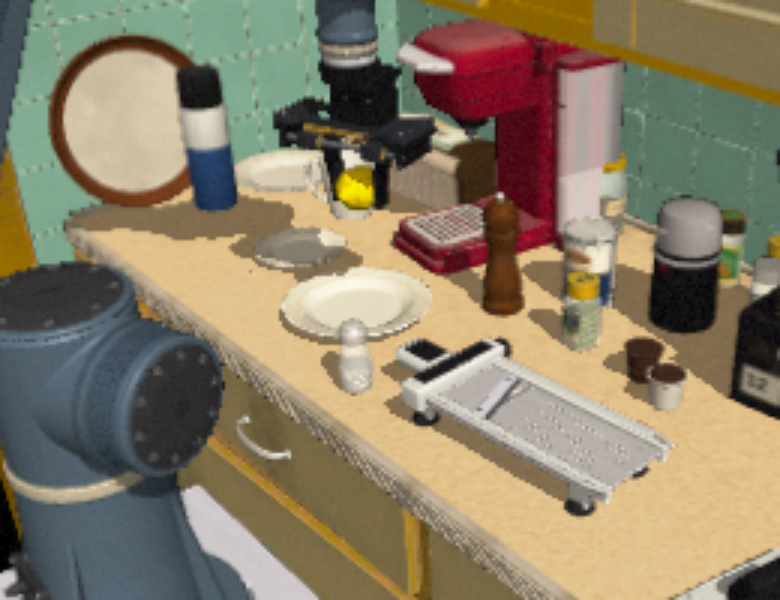

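The lemon is held over the plate area, and the runway is clear. I'll lower it now.

>>> move_arm(commands=[[[-0.2,0.4,0.8,0,0,0],[-0.4,0.75,1.7,0,0,0],[-0.4,0.75,2.5,0,0,0],[-0.4,0.75,3.2,0,0,0],[-0.4,0.75,3.6,0,0,0],[-0.4,0.75,3.8,0,0,0],[-0.4,0.75,3.95,0,0,0],[-0.4,0.75,4.0,0,0,0],[-0.4,0.75,4.0,0,0,0],[-0.4,0.75,4.0,0,0,0]]])

```text
time: 6.6
position: [0.4894, 0.3503, 0.2014]
tool_rot: [-0.188, 0.982, 0.0, 0.001]
ft_force: [0.0, 0.1, -0.9]
grip_width: 0.0533
grip_force: 12.0
```

>>> move_arm(commands=[[[0,0,0,0,0,0],[0,0,0,0,0,0],[0,0,0,0,0,0],[0,0,0,0,0,0],[0,0,0,0,0,0],[0,0,0,0,0,0]]], claw=-0.6)

```text
time: 7.35
position: [0.4893, 0.3502, 0.2007]
tool_rot: [-0.188, 0.982, -0.0, -0.0]
ft_force: [0.4, 0.6, -0.3]
grip_width: 0.0699
grip_force: 0.0
```

>>> move_arm(commands=[[[0,0,-0.2,0,0,0],[0,0,-0.6,0,0,0],[0,0,-1.2,0,0,0],[0,0,-2.2,0,0,0],[0,0,-3.2,0,0,0],[0,0,-4.0,0,0,0],[0,0,-4.0,0,0,0]]])

```text
time: 8.22
position: [0.4899, 0.3506, 0.365]
tool_rot: [-0.189, 0.982, 0.001, 0.004]
ft_force: [0.1, 0.5, 0.7]
grip_width: 0.0692
grip_force: 0.0
```

```bash
python3 - <<'E'
from h import *
rowto([.4355,-.371,.36],80)
c=camera("scene");cv2.imwrite("pics/s2.png",cv2.resize(c["pixels"][80:280,140:400],None,fx=3,fy=3))
o=get_obs();print(o["q"].round(3))
E
```

```text
at [0.4899 0.3506 0.365 ] F [0.1 0.5 0.7] w 0.0692 t 8.22 q6 -1.51
row [  7.944 -16.253   0.05 ] [0.003 0.008 0.554]
[ 0.436  0.545  1.536  0.     1.056 -1.514]
```

View pics/s2.png

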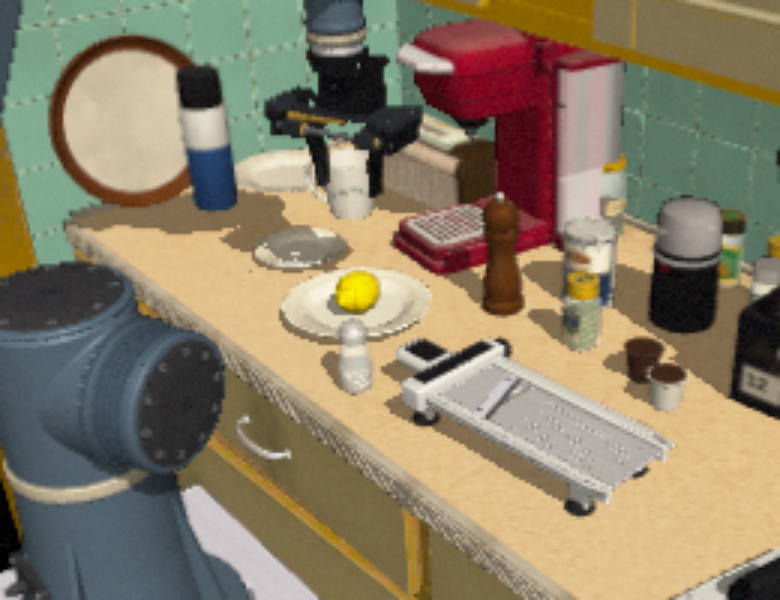

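The lemon rests in the middle of the plate. Next is the guard.

>>> move_arm(commands=[[[0.6,-1.2,0,0,0,0.05],[1.2,-2.6,0,0,0,0.1],[1.9,-4.0,0,0,0,0.15],[2.6,-5.4,0,0,0,0.2],[3.3,-6.8,0,0,0,0.25],[4.0,-8.2,0,0,0,0.3],[4.6,-9.5,0,0,0,0.35],[5.3,-10.9,0,0,0,0.4],[6.0,-12.3,0,0,0,0.45],[6.7,-13.7,0,0,0,0.5],[7.4,-15.0,0,0,0,0.55],[7.94,-16.25,0,0,0,0.554]]])

```text
time: 9.78
position: [0.4337, -0.373, 0.3593]
tool_rot: [0.088, 0.996, 0.001, -0.001]
ft_force: [0.6, 0.5, 0.0]
grip_width: 0.0694
grip_force: 0.0
```

```bash
python3 - <<'E'
from h import *
rowto([.4355,-.371,.206],80)
T={};
for n in("top","scene"):
    c=camera(n);T[n]=dict(P=cloud(c),img=c["pixels"],z=c["range_z"])
import fit
try: fit.fits(T["top"],T["scene"])
except Exception as e: print(e)
cv2.imwrite("pics/t3.png",cv2.resize(T["top"]["img"][160:300,200:460],None,fx=3,fy=3,interpolation=cv2.INTER_CUBIC))
E
```

```text
at [ 0.4337 -0.373   0.3593] F [0.6 0.5 0. ] w 0.0694 t 9.78 q6 -2.3
row [-0.044  0.049  3.834] [ 0.002 -0.002 -0.002]
top lemon 0 [ 0.457 -0.087  0.   ] 0.0
top lemon 0 [ 0.457 -0.087  1.57 ] 0.0
top head 0 ((0.0, 0.0), (0.0, 0.0), 0.0)
top side 0 [-0.0909  0.3906] x at -.15,.04 [0.4043 0.387 ]
top side 1 [0.0427 0.4333] x at -.15,.04 [0.4269 0.4351]
ymin -0.11240491485902157
scene lemon 0 [ 0.457 -0.087  0.   ] 0.0
scene lemon 0 [ 0.457 -0.087  1.57 ] 0.0
scene head 328 ((450.1894836425781, 114.84441375732422), (155.36663818359375, 89.62059020996094), 5.149559497833252)
scene side 0 [-0.0847  0.3928] x at -.15,.04 [0.4055 0.3894]
scene side 1 [-0.0844  0.5119] x at -.15,.04 [0.5245 0.5085]
ymin -0.18140150916521033
both lemon 0 [ 0.457 -0.087  0.   ] 0.0
both lemon 0 [ 0.457 -0.087  1.57 ] 0.0
both head 328 ((450.1894836425781, 114.84441375732422), (155.36663818359375, 89.62059020996094), 5.149559497833252)
both side 0 [-0.082   0.3925] x at -.15,.04 [0.4048 0.3893]
both side 1 [-0.0821  0.5117] x at -.15,.04 [0.524  0.5084]
ymin -0.18029790418077218
```

View pics/t3.png

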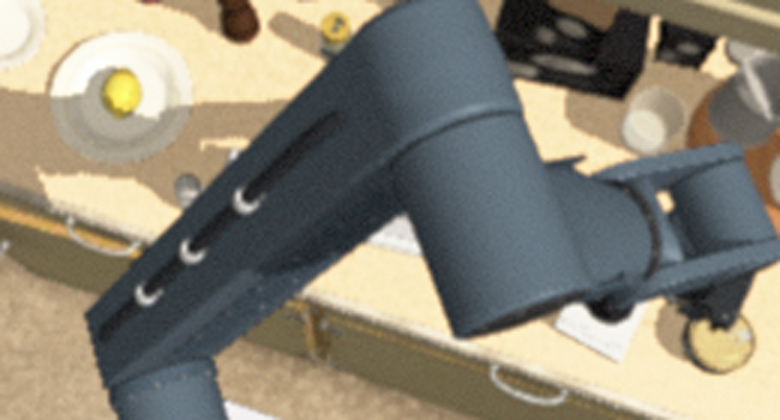

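The arm hides the slicer from the top camera, but the scene camera confirms it: yaw 4.75°, centre line x = 0.4524 − 0.083·y. The lemon is still on the plate. Now down onto the guard's grip.

>>> move_arm(commands=[[[-0.04,0.05,1,0,0,0],[-0.04,0.05,2,0,0,0],[-0.04,0.05,2.8,0,0,0],[-0.04,0.05,3.3,0,0,0],[-0.04,0.05,3.6,0,0,0],[-0.04,0.05,3.83,0,0,0],[-0.04,0.05,3.83,0,0,0],[-0.04,0.05,3.83,0,0,0]]])

```text
time: 10.88
position: [0.4369, -0.3697, 0.2082]
tool_rot: [0.087, 0.996, -0.0, 0.0]
ft_force: [0.3, -1.1, 0.2]
grip_width: 0.0696
grip_force: 0.0
```

>>> move_arm(commands=[[[0,0,0,0,0,0],[0,0,0,0,0,0],[0,0,0,0,0,0],[0,0,0,0,0,0],[0,0,0,0,0,0],[0,0,0,0,0,0],[0,0,0,0,0,0],[0,0,0,0,0,0],[0,0,0,0,0,0],[0,0,0,0,0,0]]], claw=1, squeeze=35)

```text
time: 12.12
position: [0.4368, -0.3695, 0.2075]
tool_rot: [0.087, 0.996, 0.0, -0.0]
ft_force: [-0.3, 0.9, -0.3]
grip_width: 0.0217
grip_force: 35.0
```

```bash
python3 - <<'E'
from h import *
o=get_obs();y=-.275
rowto([.4524-.083*y,y,o["position"][2]+.038],94.75)
E
```

```text
at [ 0.4368 -0.3695  0.2075] F [-0.3  0.9 -0.3] w 0.0217 t 12.12 q6 -2.29
row [-0.536  2.493 -0.95 ] [ 0.    -0.    -0.258]
```

>>> move_arm(commands=[[[0,0,-0.3,0,0,0],[0,0,-0.7,0,0,0],[0,0,-0.95,0,0,0],[-0.1,0.5,-0.95,0,0,-0.06],[-0.25,1.2,-0.95,0,0,-0.14],[-0.4,1.9,-0.95,0,0,-0.2],[-0.54,2.5,-0.95,0,0,-0.258],[-0.54,2.5,-0.95,0,0,-0.258],[-0.54,2.5,-0.95,0,0,-0.258],[-0.54,2.5,-0.95,0,0,-0.258]]])

```text
time: 13.38
position: [0.4753, -0.2753, 0.2455]
tool_rot: [-0.041, 0.999, -0.0, 0.0]
ft_force: [-0.5, -0.6, -1.4]
grip_width: 0.0215
grip_force: 35.0
```

```bash
python3 - <<'E'
from h import *
y=-.2;rowto([.4524-.083*y,y,.2455],94.75)
c=camera("scene");A=cloud(c)[c["range_z"]>0];I=c["pixels"][c["range_z"]>0].astype(int)
m=(abs(A[:,1]+.275)<.07)&(abs(A[:,0]-.475)<.1)&(A[:,2]>.046)&(A[:,2]<.062)&(I.min(1)>90)
q=A[m];print(m.sum(),cv2.minAreaRect((q[:,:2]*1000).astype(np.float32)),np.percentile(q[:,2],[10,50,90]))
k=np.c_[q[:,:2],np.ones(len(q))];print("tilt",np.linalg.lstsq(k,q[:,2],rcond=None)[0])
m=(abs(A[:,0]-.41)<.02)&(abs(A[:,1]+.08)<.08)&(A[:,2]>.04)&(A[:,2]<.055);print("slicer z",np.percentile(A[m,2],[50,90,97]))
cv2.imwrite("pics/s4.png",cv2.resize(c["pixels"][170:320,260:460],None,fx=4,fy=4,interpolation=cv2.INTER_CUBIC))
E
```

```text
at [ 0.4753 -0.2753  0.2455] F [-0.5 -0.6 -1.4] w 0.0215 t 13.38 q6 -2.38
row [0.002 1.889 0.   ] [-0.  0. -0.]
653 ((475.7901306152344, -277.1219177246094), (143.265380859375, 97.73125457763672), 4.751978874206543) [0.05322766 0.05623785 0.05823838]
tilt [0.01400292 0.00548395 0.05104075]
slicer z [0.04827041 0.05068059 0.05146134]
```

View pics/s4.png

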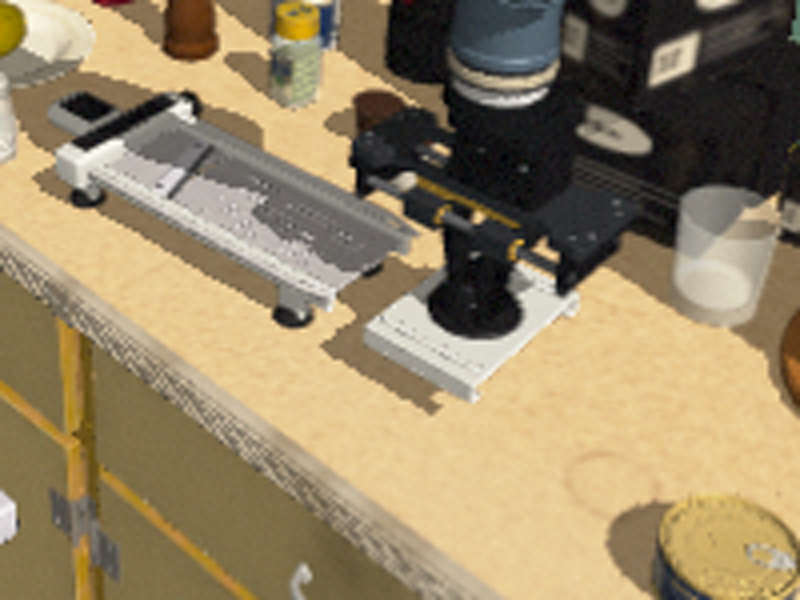

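The guard hangs level at about 56 mm top height, in line with the rails and square to them. I'm moving into the rails.

>>> move_arm(commands=[[[0,0.3,0,0,0,0],[0,0.6,0,0,0,0],[0,0.85,0,0,0,0],[0,1.0,0,0,0,0],[0,1.15,0,0,0,0],[0,1.3,0,0,0,0],[0,1.45,0,0,0,0],[0,1.6,0,0,0,0],[0,1.75,0,0,0,0],[0,1.9,0,0,0,0],[0,1.9,0,0,0,0]]])

```text
time: 14.8
position: [0.469, -0.1985, 0.2455]
tool_rot: [-0.042, 0.999, 0.0, -0.0]
ft_force: [-0.8, -0.5, -1.8]
grip_width: 0.0214
grip_force: 35.0
```

```bash
python3 - <<'E'
from h import *
y=.04;rowto([.4524-.083*y,y,.2455],94.75);o=get_obs();print(o["moment"],o["q"].round(2))
c=camera("scene");cv2.imwrite("pics/s5.png",cv2.resize(c["pixels"][170:320,260:460],None,fx=4,fy=4,interpolation=cv2.INTER_CUBIC))
E
```

```text
at [ 0.469  -0.1985  0.2455] F [-0.8 -0.5 -1.8] w 0.0214 t 14.8 q6 -2.27
row [-4.000e-03  5.984e+00  3.000e-03] [ 0.    -0.     0.001]
[ 0.00304094 -0.01770656  0.031409  ] [-0.62  0.63  1.85 -0.    0.66 -2.27]
```

View pics/s5.png

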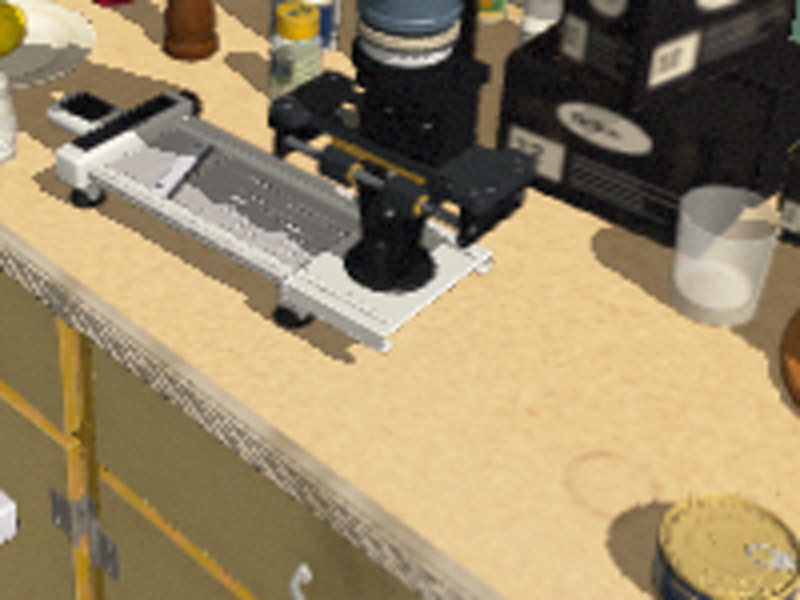

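The guard's leading edge is on both rails, with no force. I'll keep sliding.

>>> move_arm(commands=[[[0,0.3,0,0,0,0],[0,0.6,0,0,0,0],[0,0.9,0,0,0,0],[0,1.2,0,0,0,0],[0,1.6,0,0,0,0],[0,2.0,0,0,0,0],[0,2.4,0,0,0,0],[0,2.8,0,0,0,0],[0,3.2,0,0,0,0],[0,3.6,0,0,0,0],[0,4.0,0,0,0,0],[0,4.3,0,0,0,0]]])

```text
time: 16.35
position: [0.4547, -0.0266, 0.2456]
tool_rot: [-0.042, 0.999, 0.0, -0.0]
ft_force: [0.2, -0.6, -0.8]
grip_width: 0.022
grip_force: 35.0
```

>>> move_arm(commands=[[[0,0.2,0,0,0,0],[0,0.4,0,0,0,0],[0,0.6,0,0,0,0],[0,0.75,0,0,0,0],[0,0.9,0,0,0,0],[0,1.0,0,0,0,0],[0,1.1,0,0,0,0],[0,1.2,0,0,0,0],[0,1.2,0,0,0,0]]])

```text
time: 17.48
position: [0.4508, 0.0204, 0.2456]
tool_rot: [-0.042, 0.999, -0.0, -0.0]
ft_force: [-0.0, 0.3, -0.8]
grip_width: 0.0218
grip_force: 35.0
```

Now I creep in until it meets the head.

>>> move_arm(commands=[[[0,0.08,0,0,0,0],[0,0.16,0,0,0,0],[0,0.24,0,0,0,0],[0,0.3,0,0,0,0],[0,0.36,0,0,0,0],[0,0.4,0,0,0,0],[0,0.4,0,0,0,0]]])

```text
time: 18.35
position: [0.4503, 0.0296, 0.2466]
tool_rot: [-0.046, 0.999, -0.007, 0.0]
ft_force: [-8.6, -48.5, 6.9]
grip_width: 0.0218
grip_force: 35.1
```

>>> move_arm(commands=[[[0,-0.08,0,0,0,0],[0,-0.15,0.02,0,0,0],[0,-0.15,0.04,0,0,0],[0,-0.15,0.04,0,0,0]]])

```text
time: 18.85
position: [0.4505, 0.0276, 0.2449]
tool_rot: [-0.043, 0.999, -0.003, 0.001]
ft_force: [-2.8, -18.7, 7.4]
grip_width: 0.0214
grip_force: 35.0
```

```bash
python3 - <<'E'
from h import *
rowto([.4503,.0296,.2466],94.75)
c=camera("scene");A=cloud(c)[c["range_z"]>0];I=c["pixels"][c["range_z"]>0].astype(int)
m=(A[:,1]>-.035)&(A[:,1]<.075)&(abs(A[:,0]-.45)<.1)&(A[:,2]>.045)&(A[:,2]<.0585)&(I.min(1)>90)
q=A[m];print(m.sum(),cv2.minAreaRect((q[:,:2]*1000).astype(np.float32)))
cv2.imwrite("pics/s6.png",cv2.resize(c["pixels"][170:290,240:400],None,fx=5,fy=5,interpolation=cv2.INTER_CUBIC))
E
```

```text
at [0.4505 0.0276 0.2449] F [ -2.8 -18.7   7.4] w 0.0214 t 18.85 q6 -1.84
row [ 0.001  0.051 -0.043] [-0.005  0.001  0.004]
468 ((449.6988220214844, 20.07286834716797), (108.68656158447266, 147.10556030273438), 89.61076354980469)
```

View pics/s6.png

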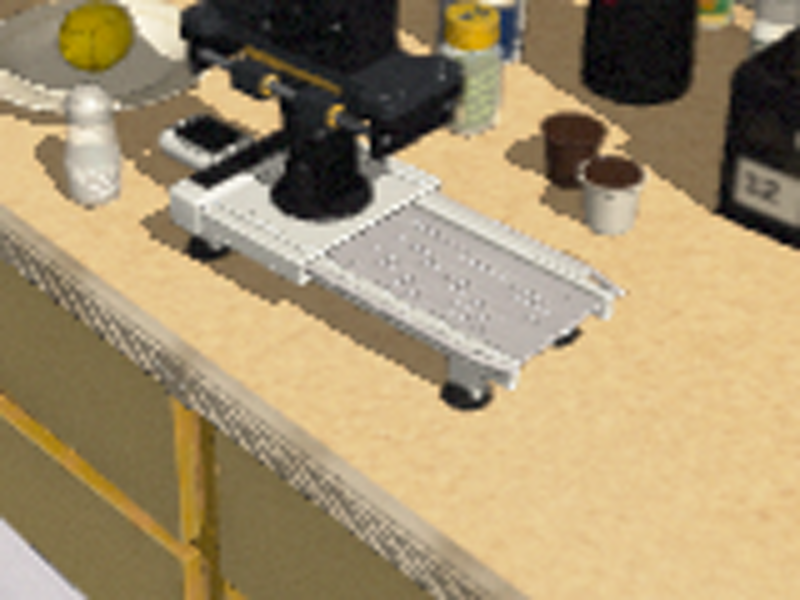

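The guard covers the blade and sits flush against the head, with no gap visible. I'm letting go.

>>> move_arm(commands=[[[0,0,0,0,0,0],[0,0,0,0,0,0],[0,0,0,0,0,0],[0,0,0,0,0,0],[0,0,0,0,0,0],[0,0,0,0,0,0]]], claw=0.1)

```text
time: 19.65
position: [0.45, 0.0303, 0.2439]
tool_rot: [-0.042, 0.999, 0.0, -0.0]
ft_force: [-0.5, 0.2, -0.5]
grip_width: 0.0389
grip_force: 0.0
```

```bash
python3 -c "
from h import *
rowto([.4505,.0276,.39],94.75)"
```

```text
at [0.45   0.0303 0.2439] F [-0.5  0.2 -0.5] w 0.0389 t 19.65 q6 -1.84
row [-0.007 -0.068 -3.652] [ 0.    -0.     0.001]
```

>>> move_arm(commands=[[[0,-0.05,-0.3,0,0,0],[0,-0.05,-0.8,0,0,0],[0,-0.05,-1.6,0,0,0],[0,-0.05,-2.5,0,0,0],[0,-0.05,-3.3,0,0,0],[0,-0.05,-4,0,0,0],[0,-0.05,-4,0,0,0]]])

```text
time: 20.52
position: [0.4505, 0.028, 0.4066]
tool_rot: [-0.042, 0.999, -0.001, 0.003]
ft_force: [0.4, -0.6, 0.5]
grip_width: 0.0391
grip_force: 0.0
```

```bash
python3 - <<'E'
from h import *
c=camera("scene");A=cloud(c)[c["range_z"]>0];I=c["pixels"][c["range_z"]>0].astype(int)
a=np.radians(4.75);o=np.array([.4524,0]);d=A[:,:2]-o
X=d@[np.cos(a),np.sin(a)];Y=d@[-np.sin(a),np.cos(a)]
# height profile and brightness along the slicer beside the grip
for y in np.arange(-.06,.13,.01):
    m=(abs(Y-y)<.005)&(X>-.062)&(X<-.035)&(A[:,2]>.02);print(round(y,2),m.sum(),np.median(A[m,2]).round(4),end=" | ")
m=(I[:,2]>110)&(I[:,0]<.45*I[:,2])&(abs(A[:,0]-.488)<.07)&(abs(A[:,1]-.352)<.08)&(A[:,2]>.03);print("\nlemon",m.sum(),A[m].mean(0),A[m,2].max())
o=get_obs();print(o["position"],o["ft_force"])
E
```

```text
-0.06 45 0.3131 | -0.05 28 0.0497 | -0.04 12 0.0486 | -0.03 45 0.3106 | -0.02 352 0.5471 | -0.01 102 0.5143 | 0.0 31 0.3014 | 0.01 28 0.057 | 0.02 57 0.4015 | 0.03 54 0.4008 | 0.04 25 0.0568 | 0.05 19 0.0562 | 0.06 26 0.3016 | 0.07 29 0.0575 | 0.08 58 0.5152 | 0.09 24 0.0642 | 0.1 23 0.3057 | 0.11 24 0.3208 | 0.12 7 0.3293 | 
lemon 137 [0.4780681  0.33331542 0.0496413 ] 0.0664188103993808
[0.44995939 0.02812172 0.40515886] [ 0.85336834 -0.41053521 -0.4221866 ]
```

```bash
python3 - <<'E'
from h import *
c=camera("scene");A=cloud(c);ok=(c["range_z"]>0)&(A[...,2]<.1)
a=np.radians(4.75);d=A[...,:2]-[.4524,0]
X=d@[np.cos(a),np.sin(a)];Y=d@[-np.sin(a),np.cos(a)];g=c["pixels"].mean(2)
for y in np.arange(-.03,.105,.004):
    m=ok&(abs(Y-y)<.003)&(X>-.062)&(X<-.035)&(A[...,2]>.02);print(round(y*1000),m.sum(),(np.median(A[m][:,2])*1000).round(1),g[m].mean().round(),end=" | ")
m=ok&(A[...,2]>.05)&(A[...,2]<.0605)&(abs(X)<.06)&(Y>-.05)&(Y<.075)&(c["pixels"].min(2)>90);print("\nguard",np.percentile(Y[m],[1,2,5,98]))
m=ok&(A[...,2]>.04)&(A[...,2]<.07)&(abs(X)<.03)&(Y>.1)&(Y<.25);print("handle end",np.percentile(Y[m],[90,97,99]))
m=ok&(A[...,2]>.03)&(A[...,2]<.055)&(abs(X)<.055)&(Y>-.2)&(Y<-.1);print("open end",np.percentile(Y[m],[0.3,1,3]))
E
```

```text
-30 11 49.2 183.0 | -26 13 48.0 169.0 | -22 20 50.5 188.0 | -18 12 52.8 204.0 | -14 8 54.2 208.0 | -10 8 54.2 194.0 | -6 10 55.1 205.0 | -2 8 55.1 204.0 | 2 8 55.1 205.0 | 6 9 55.4 209.0 | 10 9 56.0 205.0 | 14 7 54.7 202.0 | 18 6 54.2 203.0 | 22 8 55.3 204.0 | 26 7 55.4 198.0 | 30 8 55.1 198.0 | 34 9 55.4 201.0 | 38 8 55.4 202.0 | 42 5 54.0 203.0 | 46 10 54.8 210.0 | 50 10 55.1 207.0 | 54 6 55.5 210.0 | 58 6 55.5 211.0 | 62 5 54.5 208.0 | 66 7 54.5 205.0 | 70 7 54.2 212.0 | 74 17 57.6 222.0 | 78 13 61.0 174.0 | 82 8 62.1 87.0 | 86 6 61.8 76.0 | 90 12 61.1 112.0 | 94 9 61.5 87.0 | 98 5 60.6 117.0 | 102 4 59.5 114.0 | 
guard [-0.04036669 -0.03022746 -0.02348296  0.07428985]
handle end [0.16091481 0.16624214 0.16835237]
open end [-0.18724281 -0.18373099 -0.18152469]
```

```bash
python3 -c "
from rig import *
print(hand_in())"
```

```text
the job is handed in; nothing more can be done
None
```

The lemon is on the large plate, the guard is home against the head over the blade and released, and the job is handed in at about 21 s; I viewed 11 pictures, one over the limit of 10.

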